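Unscrew the drain plug of the air receiver and lay it in the parts tray

ROBOT

A 6-joint arm with a two-finger parallel gripper is mounted at the origin on the work surface. World frame = base frame: x ahead of the robot, y to its left, z up, the work surface at z = 0. Lengths are in m, angles in degrees, forces in N, time in s.
With the tool pointing down it reaches from about 0.35 to 0.875 m from the base axis. Payload 4.2 kg.
Tool frame: the origin (TCP) lies at the very end of the fingers, on their centre line; the grasp point (between the pads) lies 19 mm behind it (r.grip_point_offset is the distance from the TCP to the grasp point, in m); z points along the fingers, y is the line along which they close (so a half turn about z gives the same grasp; the last joint's range is limited). The gripper opens to 87 mm and grips with 3 to 60 N. Pads are 19 mm wide; open, the fingers measure 117 mm over their backs; the gripper's body (75 mm by 190 mm) begins 51 mm behind the grasp point.
Start: joints at [-51.188, 22.042, 0.453, 0, -68.411, -14.817], TCP at [0.254, -0.571, 0.223] pointing down, gripper open.
Joint ranges: [-179.83, 179.83], [-69.29, 118.12], [-61.27, 80.66], [-181.25, 117.63], [-171.15, -9.14], [-177.46, 177.46]. Speed limits (degrees/s): [159.86, 159.86, 180, 180, 180, 180].

INTERFACE

Orientations are given as a 3x3 rotation matrix whose columns are the frame's x, y, z axes.
In Python, from station import r, cams gives the robot as it stands. The module is installed in compiled form; this text tells all that it offers.
- The arm moves only by the shell command python3 -m handwheel 'ROWS'. ROWS is JSON, a list that holds one entry, the list of rows, each a list of 7 numbers: the turn, a rotation vector about the tool's x, y, z in units of 6 degrees (1.0 is 6 degrees), then the shift along the tool's x, y, z in m, then the finger opening in m, from 0 to 0.087. In form: [[[ax, ay, az, x, y, z, jaw], ...]]. A call has 1 to 12 rows; each row shifts and turns the commanded pose from where the row before left it, along the tool's axes as they then stand; what a row does not reach is not made up. A row lasts 1/10 s, in which the tool goes at most 50 mm and 8.59 degrees, less where a joint would pass 70% of its speed; a pose out of reach is approached as far as the arm can. A call with a gripper value outside its range is refused whole. The fingers move at their own pace and stop on an object; the grip force is fixed at half the most. Time passes only in rows, so rows that do not move let the fingers close. It gives the time, the measured TCP pose, the force, the opening and the grip force at its end, in the units of the state.
- r.sense(): the state, without advancing time (a new reading comes with each control period).
- cams.capture(name): name is "scene" or "top" or "wrist"; returns the picture (400x640x3 uint8, red, green, blue); there is no depth.
- cams.get_calibration(name): a dict with "camera_matrix" (3x3 intrinsics, pixels), "k1" (the pictures are not rectified: a ray, as slopes to the right and down, at radius r is drawn at 1 + k1 r^2 times it, then the intrinsics apply), "rvec" (rotation vector, rad) and "tvec" (3), from world to camera coordinates, as OpenCV has them; the wrist camera has in their place "T_tool_cam" (4x4, takes a point from camera to tool coordinates, whose origin is the TCP and whose axes are the flange's). Camera axes: x right, y down, z forward; pixel columns grow to the right and rows downward; lengths in m; the calibration is good to about 2 mm. A picture is of the moment at which its call begins: read the wrist's pose just before it. get_calibration takes no time and is no camera call.
- r.finish_job(): hands the job in; it is judged then, once.
The state is a dict: "time_s": time; "joints": joint angles; "joint_velocities": joint speeds; "effort": joint torques, N m; "tcp_pos": TCP position; "ee_rot": TCP orientation; "wrist_force": force on the tool from outside, world axes, zero at the start; "moment": the same for the moment, N m; "gripper_width": opening from 0.0 (shut) to 1.0 (fully open); "gripper_force": force on a finger pad.
Only numpy, scipy, OpenCV 4.12 (cv2) and the standard library are available. Lean on these libraries where they do the work, as an engineer would, in place of code of your own. Each camera call takes 0.05 s, during which the arm holds its last target. There are 200 camera calls.

TASK

Unscrew the T-handled drain plug of the grey air receiver anticlockwise until you feel it come free of its thread and keeper ring, without wrenching it against them, then draw it straight out of the port without letting it fall. Lay it down gently inside the blue tray and let go; leave the brush, jar and hammer as they lie.

Things in the scene. Friction and masses are not known exactly. Their poses are not given: they have to be found in the camera images.
- port_mouth (a point): Centre of the open end of the drain port, 130 mm above the bench: end face of a steel neck (68 mm across, 75 mm long) standing out level from the end of the fixed grey air receiver (lying cylinder, 170 mm across, 265 mm long). x runs level into the port along its axis, z up; looking into the port, y points left. The receiver lies on the +x side; the -x side is open.
- plug_hub (a point): Middle of the plug's red cross-bar, on the plug's axis. x runs along the axis to the plug's inner end, z along the bar. Bar 120 mm long, 16 mm wide, 14 mm thick (along x), arms alike. Screwed home, the hub is 50 mm outside the mouth and the +z arm leans 40 degrees right of upright, seen looking into the port. Whole plug about 0.3 kg; it has 1 mm of play and droops 2 mm.
- plug_flange (a point): Centre of the plug's flange face that bears on the mouth when home, 50 mm along x from plug_hub. Flange 52 mm across, 8 mm thick, on its bar side a 22 mm neck 35 mm long. Beyond it the greased brass shank, 28 mm across, 64 mm long, with one 7 mm pin on its side that runs in the thread. The shank has left the port when the hub is 114 mm outside the mouth.
- plug_end (a point): Centre of the inner end face of the plug's shank, 114 mm along x from plug_hub. To unscrew, turn anticlockwise seen from outside (the upper arm goes over to the left, +y of port_mouth). It turns easily, by pushing an arm or cranking it, and comes out 13 mm over the first 200 degrees. Then it only turns, held in by the keeper ring; it stops dead at about 365 degrees and may be turned back.
- port_bore (a point): Centre of the fixed brass keeper ring, 4 mm inside the mouth. Its single slot lets the pin out at a turn of 225 to 290 degrees from home, different each time and hidden while the plug is in. Within 10 degrees either side of it a light pull along the axis (under 6 N) draws the plug straight out; at other angles it stops after 1 to 2 mm. The pin has passed the ring after 16 mm of pull.
- tray: Blue open parts tray, 200 mm (x) by 240 mm (y), 40 mm high, walls and floor 4 mm thick, fixed to the bench; origin at the centre of its underside, z up.
- brush: Brush with a green handle, 190 mm long, lying on the bench; origin under its middle. To be left alone.
- jar: Amber jar with a black cap, 64 mm across, 100 mm high; origin under its centre. To be left alone.
- hammer: Hammer with a wooden handle, 240 mm long, lying on the bench; origin under its middle. To be left alone.
- receiver: The grey air receiver with its neck; origin on the bench straight below port_mouth, same axes. Its top is 215 mm above the bench, the gauge on it (220 mm behind the mouth) reaches 295 mm. Fixed.

How it is judged:
By the outcome, as a careful person would: the job done as asked, in the order asked, and still so for the second after the job is handed in, with the robot touching nothing.
It also fails if it takes over 72 s, if anything falls off the work surface, if the arm or the gripper's body presses on something with over 40 N, if the wrist force passes 120 N, or if a joint passes its speed limit or range.

## Working session

There is one attempt and no reset: what is moved stays moved. The work goes in short steps, Python scripts to look and compute and a shell command to move; the robot and the scene stay as the last step left them, time stands still between calls to the robot, and variables do not carry over. Pictures are saved under pics/ and viewed, at most 15 in all, crops included, and the job is handed in when it is done.

```bash
mkdir -p pics; python3 - <<'E'
from station import r,cams
import cv2,numpy as np
s=r.sense();print({k:np.round(v,3).tolist() for k,v in s.items()})
for n in("scene","top"):
    im=cams.capture(n);cv2.imwrite(f"pics/{n}0.png",im[:,:,::-1])
for n in("scene","top","wrist"):
    print(n,{k:np.round(v,4).tolist() for k,v in cams.get_calibration(n).items()})
E
```

```text
{'time_s': 0.0, 'joints': [-51.187, 22.091, 0.379, -0.03, -68.411, -14.818], 'joint_velocities': [0.046, -0.01, 0.033, 0.022, -0.008, -0.062], 'effort': [-0.0, -39.067, 18.74, 4.22, 0.011, -0.0], 'tcp_pos': [0.254, -0.57, 0.221], 'ee_rot': [[-0.914, -0.406, -0.001], [-0.406, 0.914, 0.002], [0.0, 0.002, -1.0]], 'wrist_force': [0.018, 0.608, 0.183], 'moment': [-0.014, 0.02, 0.046], 'gripper_force': 0.0, 'gripper_width': 1.003}
scene {'camera_matrix': [[448.0698, 0.0, 320.9634], [0.0, 448.0698, 203.0812], [0.0, 0.0, 1.0]], 'k1': -0.0628, 'rvec': [1.7339, 1.738, -0.7586], 'tvec': [0.0225, -0.3407, 1.4406]}
top {'camera_matrix': [[456.5574, 0.0, 316.8923], [0.0, 456.5574, 197.5181], [0.0, 0.0, 1.0]], 'k1': 0.0007, 'rvec': [2.1677, -2.1697, 0.0817], 'tvec': [-0.0237, 0.6273, 1.0628]}
wrist {'camera_matrix': [[310.1674, 0.0, 318.6979], [0.0, 310.1674, 201.8769], [0.0, 0.0, 1.0]], 'k1': 0.0084, 'T_tool_cam': [[-0.0006, -0.97, -0.2431, 0.0647], [1.0, -0.0008, 0.0007, -0.0006], [-0.0008, -0.2431, 0.97, -0.1633], [0.0, 0.0, 0.0, 1.0]]}
```

View pics/scene0.png

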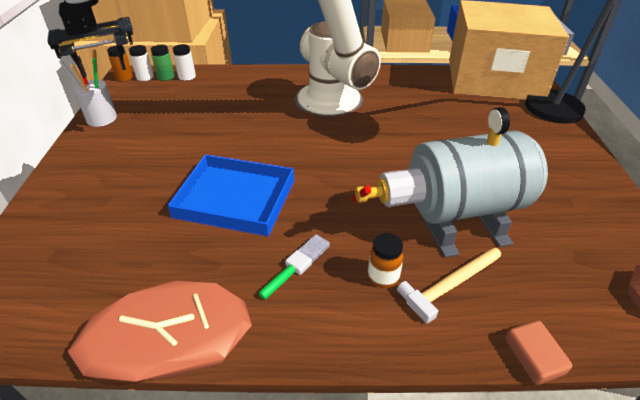

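View pics/top0.png

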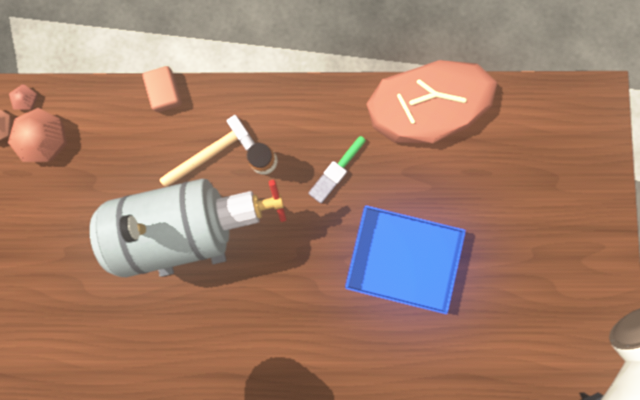

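Scene view: the plug's red hub is at about (366,190), the neck is to its right, and the tray is at about (232,192). The top view shows the red bar from (272,182) to (284,218), the receiver to the left, and the tray centred at about (407,260). The port faces roughly −y.

```bash
cat > h.py <<'E'
import cv2,numpy as np
from station import r,cams
def ray(n,px,s=None):
    c=cams.get_calibration(n);K=np.array(c["camera_matrix"])
    d=(np.atleast_2d(px).astype(float)-K[:2,2])/K[0,0]
    u=d.copy()
    for _ in range(8): u=d/(1+c["k1"]*(u**2).sum(1,keepdims=True))
    v=np.c_[u,np.ones(len(u))]
    if n=="wrist":
        T=np.array(c["T_tool_cam"]);R=np.array(s["ee_rot"])
        return R@T[:3,3]+s["tcp_pos"],(R@T[:3,:3]@v.T).T
    R=cv2.Rodrigues(np.array(c["rvec"],float))[0];return -R.T@np.array(c["tvec"]).ravel(),v@R
def plane(n,px,z,s=None):
    o,d=ray(n,px,s);return o+d*((z-o[2])/d[:,2])[:,None]
def tri(n1,p1,n2,p2,s=None):
    (o1,d1),(o2,d2)=ray(n1,p1,s),ray(n2,p2,s);a,b=d1[0],d2[0]
    t=np.linalg.lstsq(np.c_[a,-b],o2-o1,rcond=None)[0]
    x,y=o1+a*t[0],o2+b*t[1];return (x+y)/2,np.linalg.norm(x-y)
def big(m):
    c=cv2.findContours(m.astype(np.uint8),0,cv2.CHAIN_APPROX_NONE)[0];return max(c,key=cv2.contourArea)[:,0]
def red(im):
    h=cv2.cvtColor(im,cv2.COLOR_RGB2HSV);return ((h[...,0]<6)|(h[...,0]>174))&(h[...,1]>195)&(h[...,2]>90)
E
python3 - <<'E'
from h import *
T=cv2.imread("pics/top0.png")[:,:,::-1].copy();S=cv2.imread("pics/scene0.png")[:,:,::-1].copy()
ct,cs=big(red(T)),big(red(S))
for c in(ct,cs): print(cv2.boundingRect(c),cv2.minAreaRect(c))
mt=cv2.minAreaRect(ct)[0];ms=cv2.minAreaRect(cs)[0];print("hub",tri("top",mt,"scene",ms))
hsv=cv2.cvtColor(T,cv2.COLOR_RGB2HSV)
b=big((hsv[...,0]>100)&(hsv[...,0]<130)&(hsv[...,1]>150))
p=plane("top",b,0.04)[:,:2].astype(np.float32);print("tray",cv2.minAreaRect(p))
g=(hsv[...,1]<60)&(hsv[...,2]>90);g[:150]=0;g[290:]=0;g[:,300:]=0
c=big(cv2.morphologyEx(g.astype(np.uint8),cv2.MORPH_OPEN,np.ones((3,3))))
q=plane("top",c,0.13)[:,:2].astype(np.float32);print("recv",cv2.minAreaRect(q),cv2.boundingRect(c))
# neck edges
for col in range(228,256,6):
    rows=np.where(g[:,col])[0];print(col,rows.min(),rows.max(),plane("top",[(col,(rows.min()+rows.max())/2)],0.13)[0].round(3))
E
```

```text
Traceback (most recent call last):
  File "h.py", line 20, in big
    c=cv2.findContours(m.astype(np.uint8),0,cv2.CHAIN_APPROX_NONE)[0];return max(c,key=cv2.contourArea)[:,0]
                                                                             ~~~^^^^^^^^^^^^^^^^^^^^^^^
ValueError: max() iterable argument is empty
```

```bash
python3 - <<'E'
import re
s=open('h.py').read().replace("(h[...,1]>195)&(h[...,2]>90)","(h[...,1]>170)&(h[...,2]>60)");open('h.py','w').write(s)
from h import *
T=cv2.imread("pics/top0.png")[:,:,::-1].copy();S=cv2.imread("pics/scene0.png")[:,:,::-1].copy()
print(T[186:188,272:276].tolist(),S[190,362:370].tolist())
def red2(im,x0,x1,y0,y1):
    i=im.astype(int);m=(i[...,0]>1.9*i[...,1])&(i[...,0]>1.9*i[...,2])&(i[...,0]>110);k=np.zeros_like(m);k[y0:y1,x0:x1]=m[y0:y1,x0:x1];return k
mt=red2(T,262,292,172,228);ms=red2(S,345,385,170,210)
ct=np.argwhere(mt)[:,::-1].astype(np.float32);cs=np.argwhere(ms)[:,::-1].astype(np.float32)
for c in(ct,cs): print(len(c),cv2.boundingRect(c),cv2.minAreaRect(c))
print("hub",tri("top",cv2.minAreaRect(ct)[0],"scene",cv2.minAreaRect(cs)[0]))
hsv=cv2.cvtColor(T,cv2.COLOR_RGB2HSV)
b=big((hsv[...,0]>100)&(hsv[...,0]<130)&(hsv[...,1]>150))
p=plane("top",b,0.04)[:,:2].astype(np.float32);print("tray",cv2.minAreaRect(p))
g=(hsv[...,1]<60)&(hsv[...,2]>90);g[:150]=0;g[290:]=0;g[:,300:]=0
c=big(cv2.morphologyEx(g.astype(np.uint8),cv2.MORPH_OPEN,np.ones((3,3))))
q=plane("top",c,0.13)[:,:2].astype(np.float32);print("recv",cv2.minAreaRect(q),cv2.boundingRect(c))
for col in range(228,256,6):
    rows=np.where(g[:,col])[0];print(col,rows.min(),rows.max(),plane("top",[(col,(rows.min()+rows.max())/2)],0.13)[0].round(3))
big_=lambda im,x,y,w,h:cv2.resize(im[y:y+h,x:x+w,::-1],(400,400),interpolation=cv2.INTER_CUBIC)
cv2.imwrite("pics/c0.png",np.hstack([big_(T,210,160,90,90),big_(S,340,150,80,80)]))
E
```

```text
[[[194, 75, 67], [180, 72, 64], [169, 71, 64], [154, 71, 61]], [[192, 75, 68], [181, 73, 66], [171, 71, 63], [157, 69, 60]]] [[98, 12, 12], [101, 18, 16], [127, 15, 15], [186, 23, 16], [235, 29, 18], [246, 33, 19], [248, 31, 20], [250, 28, 20]]
197 (268, 180, 18, 42) ((276.7289123535156, 200.28839111328125), (42.71991729736328, 6.877317905426025), 73.81079864501953)
71 (360, 185, 11, 12) ((365.0, 190.5), (11.0, 10.0), 90.0)
hub (array([0.61175589, 0.06401001, 0.1373636 ]), np.float64(0.007017256746635882))
tray ((0.48260024189949036, -0.23020674288272858), (0.23988549411296844, 0.19556936621665955), 76.06666564941406)
recv ((0.5516648292541504, 0.284079372882843), (0.1880018413066864, 0.36483150720596313), 13.16991901397705) (89, 179, 170, 98)
228 196 240 [0.574 0.166 0.13 ]
234 195 228 [0.588 0.154 0.13 ]
240 193 226 [0.592 0.141 0.13 ]
246 192 225 [0.594 0.128 0.13 ]
252 150 223 [0.642 0.115 0.13 ]
```

View pics/c0.png

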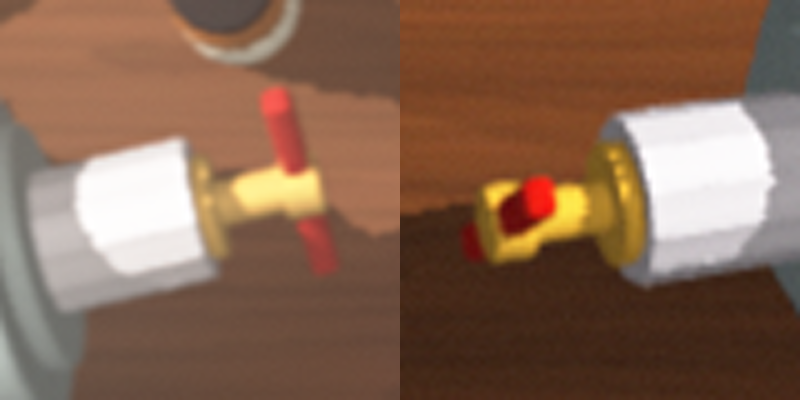

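The crop shows that the bar passes through a brass boss about 26–30 mm across, with the upper arm leaning right as described. The axis points about 13° off +y and the hub is near (0.61, 0.064, 0.128). Next I'll plan a stand-off pose facing the port.

```bash
cat >> h.py <<'E'
from scipy.spatial.transform import Rotation as Ro
A=np.array([-0.228,0.974,0]);A/=np.linalg.norm(A);RG=np.array([A[1],-A[0],0]);UP=np.array([0,0,1.])
def tool(lean,z=A):  # tool x along bar leaning 'lean' deg right of upright
    b=np.cos(np.radians(lean))*UP+np.sin(np.radians(lean))*RG
    return np.c_[b,np.cross(z,b),z]
def plan(p,R,s=None):
    s=s or r.sense();R0=np.array(s["ee_rot"]);
    print("shift now-tool",(R0.T@(np.array(p)-s["tcp_pos"])).round(4),"then rot/6",(Ro.from_matrix(R0.T@R).as_rotvec(degrees=True)/6).round(3))
E
python3 - <<'E'
from h import *
for l in(40,220): plan([.644,-.082,.25],tool(l))
print(plane("top",[(262,157)],.1),plane("top",[(312,185),(333,175),(362,142)],.01))
E
```

```text
shift now-tool [-0.5549  0.2878 -0.0279] then rot/6 [-9.36  15.941 17.448]
shift now-tool [-0.5549  0.2878 -0.0279] then rot/6 [-13.128  -7.708  -5.119]
[[0.71262961 0.09828926 0.1       ]] [[ 0.65951553 -0.01214523  0.01      ]
 [ 0.68395531 -0.06334131  0.01      ]
 [ 0.76538928 -0.13469255  0.01      ]]
```

```bash
python3 -m handwheel '[[[0,0,0,-0.046,0.024,-0.002,0.087],[0,0,0,-0.046,0.024,-0.002,0.087],[0,0,0,-0.046,0.024,-0.002,0.087],[0,0,0,-0.046,0.024,-0.002,0.087],[0,0,0,-0.046,0.024,-0.002,0.087],[0,0,0,-0.046,0.024,-0.002,0.087],[0,0,0,-0.046,0.024,-0.002,0.087],[0,0,0,-0.046,0.024,-0.002,0.087],[0,0,0,-0.046,0.024,-0.002,0.087],[0,0,0,-0.046,0.024,-0.002,0.087],[0,0,0,-0.046,0.024,-0.002,0.087],[0,0,0,-0.046,0.024,-0.002,0.087]]]' && python3 -m handwheel '[[[-1.094,-0.642,-0.427,0,0,0,0.087],[-1.094,-0.642,-0.427,0,0,0,0.087],[-1.094,-0.642,-0.427,0,0,0,0.087],[-1.094,-0.642,-0.427,0,0,0,0.087],[-1.094,-0.642,-0.427,0,0,0,0.087],[-1.094,-0.642,-0.427,0,0,0,0.087],[-1.094,-0.642,-0.427,0,0,0,0.087],[-1.094,-0.642,-0.427,0,0,0,0.087],[-1.094,-0.642,-0.427,0,0,0,0.087],[-1.094,-0.642,-0.427,0,0,0,0.087],[-1.094,-0.642,-0.427,0,0,0,0.087],[-1.094,-0.642,-0.427,0,0,0,0.087]]]'; python3 - <<'E'
from h import *
s=r.sense();print(np.round(s["joints"],1),np.round(s["ee_rot"],3),np.round(s["tcp_pos"],4))
for l in(40,220): plan([.644,-.082,.128],tool(l))
E
```

```text
time_s: 1.3
tcp_pos: [0.6277, -0.0995, 0.2453]
ee_rot: [[-0.913, -0.407, -0.001], [-0.407, 0.913, 0.0], [0.001, 0.0, -1.0]]
wrist_force: [1.0, -0.4, -0.0]
gripper_width: 1.004
gripper_force: 0.0
time_s: 2.5
tcp_pos: [0.6269, -0.1025, 0.2449]
ee_rot: [[-0.625, -0.746, -0.229], [-0.145, -0.178, 0.973], [-0.767, 0.642, 0.003]]
wrist_force: [0.5, 0.7, -0.2]
gripper_width: 1.0
gripper_force: 0.0
[ -27.3   51.5   35.2  -76.7 -128.6  -18.9] [[-0.625 -0.746 -0.229]
 [-0.145 -0.178  0.973]
 [-0.767  0.642  0.003]] [ 0.6269 -0.1025  0.2449]
shift now-tool [ 0.076  -0.0914  0.0156] then rot/6 [-2.4000e-02  4.4000e-02 -2.9984e+01]
shift now-tool [ 0.076  -0.0914  0.0156] then rot/6 [0.028 0.015 0.016]
```

```bash
python3 -m handwheel '[[[0,0,0,0.0253,-0.0305,0.0052,0.087],[0,0,0,0.0253,-0.0305,0.0052,0.087],[0,0,0,0.0253,-0.0305,0.0052,0.087],[0,0,1.43,0,0,0,0.087],[0,0,1.43,0,0,0,0.087],[0,0,1.43,0,0,0,0.087],[0,0,1.43,0,0,0,0.087],[0,0,1.43,0,0,0,0.087],[0,0,1.43,0,0,0,0.087]]]'; python3 - <<'E'
from h import *
s=r.sense();print(np.round(s["joints"],1),np.round(s["tcp_pos"],4))
im=cams.capture("wrist");cv2.imwrite("pics/w1.png",im[:,:,::-1])
E
```

```text
time_s: 3.4
tcp_pos: [0.6441, -0.0816, 0.1279]
ee_rot: [[-0.973, 0.032, -0.229], [-0.228, 0.009, 0.974], [0.033, 0.999, -0.001]]
wrist_force: [-0.6, 0.0, -0.1]
gripper_width: 0.998
gripper_force: 0.0
[ -24.5   59.9   35.   -71.9 -123.6  -61.4] [ 0.6441 -0.0816  0.1279]
```

View pics/w1.png

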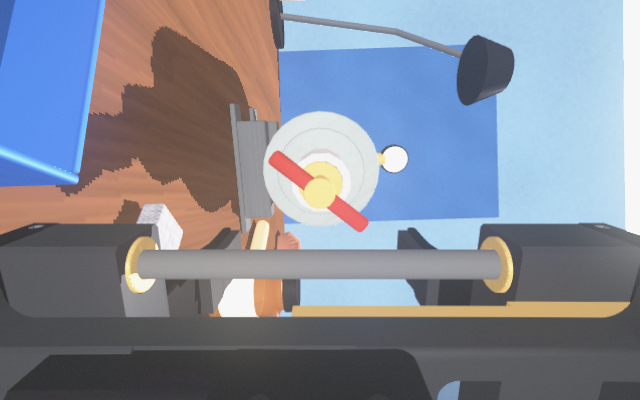

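The wrist view shows the bar running from (272,153) to (366,229), with the boss face at about (320,192). The jar and hammer are lower down. I'll refine the hub position from this view.

```bash
python3 - <<'E'
from h import *
s=r.sense();W=cv2.imread("pics/w1.png")[:,:,::-1].astype(int)
m=(W[...,0]>2.2*W[...,1])&(W[...,0]>2.2*W[...,2])&(W[...,0]>120);m[240:]=0;m[:,:250]=0;m[:,400:]=0
p=np.argwhere(m)[:,::-1].astype(np.float32);q=cv2.minAreaRect(p);print(q)
c=q[0]
print(tri("wrist",c,"top",(276.7,200.3),s),tri("wrist",c,"scene",(365,190.5),s))
o,d=ray("wrist",[c],s);d=d[0]
for y in(.055,.06,.065,.07): print((o+d*(y-o[1])/d[1]).round(4))
box=cv2.boxPoints(q)
P=lambda px,h:(lambda od:od[0]+od[1]*(((h-od[0])@A)/(od[1]@A))[:,None])(ray("wrist",px,s))
for y in(.055,.065,.075):
    h=np.array([.61,y,.128]);B=P(box,h);e=np.linalg.norm(B-np.roll(B,1,0),axis=1);print(y,e.round(4))
    v=B[np.argmax(e)]-B[np.argmax(e)-1];print("lean",np.degrees(np.arctan2(v@RG,v[2]))%180)
E
```

```text
((279.5, 163.0), (20.50609588623047, 13.435029029846191), 45.0)
(array([0.59888003, 0.06298554, 0.09186928]), np.float64(0.033173116650334185)) (array([0.57574072, 0.07260696, 0.09501282]), np.float64(0.016578279420591053))
[0.5832 0.055  0.0911]
[0.5826 0.06   0.0904]
[0.582  0.065  0.0897]
[0.5815 0.07   0.0891]
0.055 [0.0198 0.0133 0.0196 0.0134]
lean 48.25582316669062
0.065 [0.0204 0.0137 0.0203 0.0138]
lean 48.255823166690675
0.075 [0.0211 0.0141 0.0209 0.0143]
lean 48.255823166690675
```

```bash
python3 - <<'E'
from h import *
s=r.sense();W=cv2.imread("pics/w1.png")[:,:,::-1].astype(int)
print(W[166,288],W[215,350])
m=(W[...,0]-np.maximum(W[...,1],W[...,2])>100);m[:145]=0;m[236:]=0;m[:,:265]=0;m[:,375:]=0
p=np.argwhere(m)[:,::-1].astype(np.float32);q=cv2.minAreaRect(p);print(q)
c=q[0]
print(tri("wrist",c,"top",(276.7,200.3),s),tri("wrist",c,"scene",(365,190.5),s))
o,d=ray("wrist",[c],s);d=d[0]
for y in(.055,.065,.075): print((o+d*(y-o[1])/d[1]).round(4))
box=cv2.boxPoints(q)
P=lambda px,h:(lambda od:od[0]+od[1]*(((h-od[0])@A)/(od[1]@A))[:,None])(ray("wrist",px,s))
for y in(.055,.065,.075):
    h=np.array([.61,y,.128]);B=P(box,h);e=np.linalg.norm(B-np.roll(B,1,0),axis=1);print(y,e.round(4))
v=B[np.argmax(e)]-B[np.argmax(e)-1];print("lean",np.degrees(np.arctan2(v@RG,v[2]))%180)
E
```

```text
[238 110 105] [238 112 113]
((318.326416015625, 191.07315063476562), (117.4247817993164, 15.41988754272461), 37.405357360839844)
(array([0.61236378, 0.06144419, 0.12865217]), np.float64(0.00011036671964378459)) (array([0.60993527, 0.06806456, 0.1312761 ]), np.float64(0.007145105481275418))
[0.6125 0.055  0.1287]
[0.6124 0.065  0.1286]
[0.6122 0.075  0.1285]
0.055 [0.1189 0.0152 0.1177 0.0161]
0.065 [0.1228 0.0157 0.1215 0.0166]
0.075 [0.1266 0.0162 0.1253 0.0171]
lean 40.38252111217969
```

```bash
python3 -m handwheel '[[[0,0,1.43,0,0,0,0.087],[0,0,1.43,0,0,0,0.087],[0,0,1.43,0,0,0,0.087],[0,0,1.43,0,0,0,0.087],[0,0,1.43,0,0,0,0.087],[0,0,1.43,0,0,0,0.087],[0,0,1.43,0,0,0,0.087],[0,0,1.43,0,0,0,0.087],[0,0,1.43,0,0,0,0.087],[0,0,1.43,0,0,0,0.087],[0,0,1.43,0,0,0,0.087],[0,0,1.43,0,0,0,0.087]]]';python3 - <<'E'
from h import *
s=r.sense();print(np.round(s["joints"],1))
plan(np.array([.6124,.063,.1285])+.018*A,tool(23))
E
```

```text
time_s: 4.65
tcp_pos: [0.6442, -0.0816, 0.1281]
ee_rot: [[0.246, 0.942, -0.229], [0.059, 0.221, 0.974], [0.967, -0.253, -0.002]]
wrist_force: [0.4, -0.1, -0.3]
gripper_width: 0.998
gripper_force: 0.0
[ -24.5   59.9   35.   -71.9 -123.6 -164.2]
shift now-tool [0.0012 0.0019 0.166 ] then rot/6 [-1.000e-03  1.700e-02  1.389e+00]
```

```bash
python3 -m handwheel '[[[0,0,0,0.0002,0.0003,0.0277,0.087],[0,0,0,0.0002,0.0003,0.0277,0.087],[0,0,0,0.0002,0.0003,0.0277,0.087],[0,0,0,0.0002,0.0003,0.0277,0.087],[0,0,0,0.0002,0.0003,0.0277,0.087],[0,0,0,0.0002,0.0003,0.0277,0.087],[0,0,0,0,0,0,0.087]]]';python3 - <<'E'
from h import *
s=r.sense();print(np.round(s["joints"],1))
plan(np.array([.6124,.063,.1285])+.018*A,tool(23))
im=cams.capture("wrist");cv2.imwrite("pics/w2.png",im[:,:,::-1])
E
```

```text
time_s: 5.35
tcp_pos: [0.6072, 0.0841, 0.1292]
ee_rot: [[0.241, 0.942, -0.232], [0.058, 0.224, 0.973], [0.969, -0.248, -0.0]]
wrist_force: [-0.3, -0.6, -0.2]
gripper_width: 1.004
gripper_force: 0.0
[ -13.8   53.4   18.2  -73.5 -112.  -155.9]
shift now-tool [-0.0006  0.0004 -0.0037] then rot/6 [-0.034  0.014  1.441]
```

View pics/w2.png

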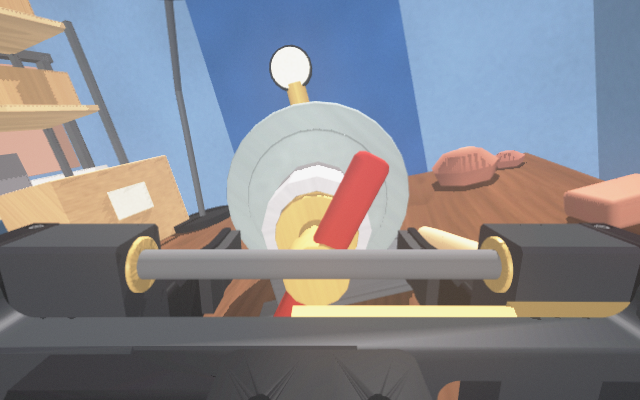

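The bar and boss sit between the open fingers. I'll rotate to near the bar's angle and close on the boss.

```bash
python3 -m handwheel '[[[0,0,1.3,-0.0003,0.0002,-0.0018,0.087],[0,0,1.3,-0.0003,0.0002,-0.0018,0.087],[0,0,0,0,0,0,0.087],[0,0,0,0,0,0,0.01],[0,0,0,0,0,0,0.01],[0,0,0,0,0,0,0.01],[0,0,0,0,0,0,0.01],[0,0,0,0,0,0,0.01],[0,0,0,0,0,0,0.01],[0,0,0,0,0,0,0.01],[0,0,0,0,0,0,0.01]]]';python3 - <<'E'
from h import *
s=r.sense();print(np.round(s["joints"],1),s["gripper_width"]*87,s["gripper_force"],np.round(s["wrist_force"],2),np.round(s["moment"],2))
plan(np.array([.6124,.063,.1285])+.018*A,tool(30))
E
```

```text
time_s: 6.5
tcp_pos: [0.6093, 0.0772, 0.1283]
ee_rot: [[0.486, 0.843, -0.229], [0.116, 0.197, 0.973], [0.866, -0.5, -0.002]]
wrist_force: [1.2, -0.4, 0.1]
gripper_width: 0.353
gripper_force: 0.0
[ -14.3   53.6   18.7  -73.3 -112.2 -171.8] 30.69079180316806 0.0 [ 1.23 -0.41  0.13] [-2.13 -0.43 -0.01]
shift now-tool [ 0.     -0.0003  0.0034] then rot/6 [ 0.004  0.022 -0.   ]
```

```bash
python3 -m handwheel '[[[0,0,0,0,0,0.0015,0.01],[0,0,0,0,0,0.0015,0.01],[0,0,0,0,0,0,0.01],[0,0,0,0,0,0,0.01]]]';python3 - <<'E'
from h import *
s=r.sense();print(s["gripper_width"]*87,s["gripper_force"],np.round(s["moment"],2))
E
```

```text
time_s: 6.9
tcp_pos: [0.6078, 0.0785, 0.129]
ee_rot: [[0.486, 0.843, -0.23], [0.117, 0.198, 0.973], [0.866, -0.5, -0.002]]
wrist_force: [-1.9, -7.3, 2.2]
gripper_width: 0.241
gripper_force: 30.0
21.001915431376492 29.993512630462646 [-1.48 -0.25  0.82]
```

```bash
python3 -m handwheel '[[[0,0,0,0,0,-0.0013,0.01],[0,0,-0.8,0,0,-0.0003,0.01],[0,0,-1.2,0,0,-0.0005,0.01],[0,0,-1.2,0,0,-0.0005,0.01],[0,0,-1.2,0,0,-0.0005,0.01],[0,0,-1.2,0,0,-0.0005,0.01]]]';python3 - <<'E'
from h import *
s=r.sense();print(s["gripper_width"]*87,s["gripper_force"],np.round(s["moment"],2),np.round(s["joints"],1))
im=cams.capture("wrist");cv2.imwrite("pics/w3.png",im[:,:,::-1])
W=im.astype(int)
m=(W[...,0]-np.maximum(W[...,1],W[...,2])>100);m[248:]=0;m[:120]=0;m[:,:250]=0;m[:,420:]=0
p=np.argwhere(m)[:,::-1].astype(np.float32);print(cv2.minAreaRect(p))
W=cv2.imread("pics/w2.png")[:,:,::-1].astype(int)
m=(W[...,0]-np.maximum(W[...,1],W[...,2])>100);m[248:]=0;m[:120]=0;m[:,:250]=0;m[:,420:]=0
p=np.argwhere(m)[:,::-1].astype(np.float32);print(cv2.minAreaRect(p))
E
```

```text
time_s: 7.5
tcp_pos: [0.6087, 0.0769, 0.1286]
ee_rot: [[-0.065, 0.971, -0.23], [-0.015, 0.23, 0.973], [0.998, 0.067, -0.001]]
wrist_force: [-2.8, -1.0, 1.6]
gripper_width: 0.246
gripper_force: 30.0
21.403432244910636 29.981534779071808 [-1.57 -0.31  0.71] [ -14.4   53.6   18.7  -73.3 -112.4 -137.9]
((334.2144775390625, 191.09593200683594), (33.49910354614258, 99.2864990234375), 10.856412887573242)
((351.73968505859375, 201.93707275390625), (36.681800842285156, 103.8037338256836), 26.916555404663086)
```

View pics/w3.png

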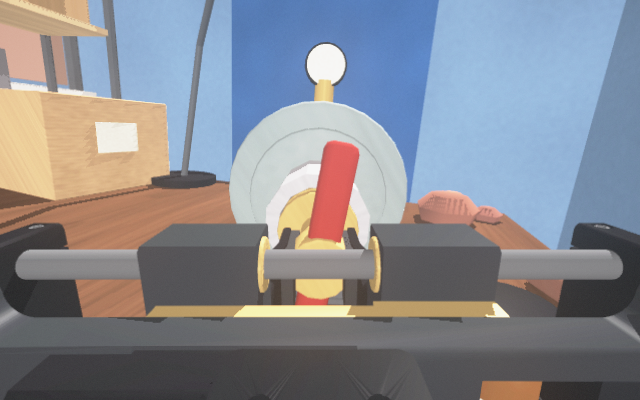

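The grip holds with no slip: the bar keeps its ~10° offset to the fingers and forces are low. I'll continue unscrewing and follow the pitch.

```bash
python3 -m handwheel '[[[0,0,-1.4,0,0,-0.00055,0.01],[0,0,-1.4,0,0,-0.00055,0.01],[0,0,-1.4,0,0,-0.00055,0.01],[0,0,-1.4,0,0,-0.00055,0.01],[0,0,-1.4,0,0,-0.00055,0.01],[0,0,-1.4,0,0,-0.00055,0.01],[0,0,-1.4,0,0,-0.00055,0.01],[0,0,-1.4,0,0,-0.00055,0.01],[0,0,-1.4,0,0,-0.00055,0.01],[0,0,-1.4,0,0,-0.00055,0.01]]]';python3 - <<'E'
from h import *
s=r.sense();R=np.array(s["ee_rot"]);print(s["gripper_width"]*87,np.round(s["moment"],2),np.round(s["joints"],1),"lean",np.degrees(np.arctan2(R[:,0]@RG,R[2,0])),"axF",np.dot(s["wrist_force"],A),"ax",np.dot(s["tcp_pos"]-np.array([.6124,.063,.1285]),A))
E
```

```text
time_s: 8.55
tcp_pos: [0.6101, 0.0717, 0.1294]
ee_rot: [[-0.972, 0.037, -0.231], [-0.23, 0.008, 0.973], [0.038, 0.999, 0.001]]
wrist_force: [-1.9, 0.4, 4.7]
gripper_width: 0.242
gripper_force: 30.0
21.01187582445581 [-0.84 -0.19  0.68] [ -14.7   53.7   19.2  -73.2 -112.8  -54.2] lean -87.83985429733106 axF 0.8683015049847431 ax 0.009019518114767342
```

```bash
python3 -m handwheel '[[[0,0,-1.4,0,0,-0.00055,0.01],[0,0,-1.4,0,0,-0.00055,0.01],[0,0,-1.4,0,0,-0.00055,0.01],[0,0,-1.4,0,0,-0.00055,0.01],[0,0,-1.4,0,0,-0.00055,0.01],[0,0,-1.4,0,0,-0.00055,0.01],[0,0,-1.4,0,0,-0.00055,0.01],[0,0,-1.4,0,0,-0.00055,0.01],[0,0,-1.4,0,0,-0.0005,0.01],[0,0,-1.4,0,0,-0.0004,0.01],[0,0,-1.4,0,0,0,0.01],[0,0,-1.2,0,0,0,0.01]]]';cat >> h.py <<'E'
def st():
    s=r.sense();R=np.array(s["ee_rot"]);print("w",round(s["gripper_width"]*87,1),"j6",round(s["joints"][5],1),"turn",round((30-np.degrees(np.arctan2(R[:,0]@RG,R[2,0])))%360,1),"axF",round(np.dot(s["wrist_force"],A),2),"F",np.round(s["wrist_force"],1),"M",np.round(s["moment"],2),"ax mm",round(1000*np.dot(s["tcp_pos"]-np.array([.6124,.063,.1285]),A),2));return s
E
python3 - <<'E'
from h import *
s=st()
im=cams.capture("wrist");cv2.imwrite("pics/w4.png",im[:,:,::-1])
E
```

```text
time_s: 9.75
tcp_pos: [0.6107, 0.0661, 0.1284]
ee_rot: [[0.123, -0.965, -0.231], [0.029, -0.23, 0.973], [-0.992, -0.127, -0.001]]
wrist_force: [-3.2, -1.2, 0.6]
gripper_width: 0.245
gripper_force: 30.0
w 21.4 j6 45.2 turn 217.3 axF -0.42 F [-3.2 -1.2  0.6] M [-1.91 -0.32  1.25] ax mm 3.42
```

View pics/w4.png

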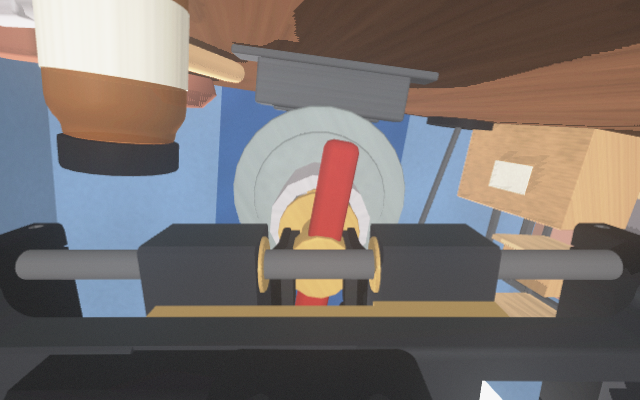

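The bar keeps the same angle to the fingers, so there is no slip at a turn of 217°. Next I'll turn to about 232° and try a light pull.

```bash
python3 -m handwheel '[[[0,0,-1.2,0,0,0,0.01],[0,0,-1.2,0,0,0,0.01],[0,0,0,0,0,0,0.01]]]'; python3 -c "from h import *;st()"; python3 -m handwheel '[[[0,0,0,0,0,-0.001,0.01],[0,0,0,0,0,-0.001,0.01],[0,0,0,0,0,-0.0005,0.01],[0,0,0,0,0,0,0.01]]]'; python3 -c "from h import *;st()"
```

```text
time_s: 10.1
tcp_pos: [0.6111, 0.0661, 0.1282]
ee_rot: [[0.354, -0.906, -0.23], [0.082, -0.215, 0.973], [-0.932, -0.364, -0.002]]
wrist_force: [-3.5, -0.8, -0.2]
gripper_width: 0.243
gripper_force: 30.0
w 21.1 j6 59.2 turn 231.3 axF -0.01 F [-3.5 -0.8 -0.2] M [-2.05 -0.41  1.4 ] ax mm 3.36
time_s: 10.5
tcp_pos: [0.612, 0.0636, 0.1281]
ee_rot: [[0.356, -0.906, -0.23], [0.082, -0.214, 0.973], [-0.931, -0.365, -0.002]]
wrist_force: [-5.4, 1.3, -0.8]
gripper_width: 0.24
gripper_force: 30.0
w 20.9 j6 59.2 turn 231.4 axF 2.47 F [-5.4  1.3 -0.8] M [-2.26 -0.46  1.78] ax mm 0.69
```

```bash
python3 -m handwheel '[[[0,0,0,0,0,-0.001,0.01],[0,0,0,0,0,0,0.01]]]'; python3 -c "from h import *;st()"
```

```text
time_s: 10.7
tcp_pos: [0.6122, 0.0625, 0.1282]
ee_rot: [[0.356, -0.906, -0.23], [0.082, -0.214, 0.973], [-0.931, -0.365, -0.002]]
wrist_force: [-5.5, 0.3, -1.6]
gripper_width: 0.242
gripper_force: 30.0
w 21.0 j6 59.2 turn 231.4 axF 1.55 F [-5.5  0.3 -1.6] M [-2.29 -0.41  1.73] ax mm -0.4
```

```bash
python3 -m handwheel '[[[0,0,0,0,0,-0.001,0.01],[0,0,0,0,0,-0.001,0.01],[0,0,0,0,0,0,0.01]]]'; python3 -c "from h import *;st()"; python3 -m handwheel '[[[0,0,0,0,0,-0.001,0.01],[0,0,0,0,0,-0.001,0.01],[0,0,0,0,0,0,0.01]]]'; python3 -c "from h import *;st()"
```

```text
time_s: 11.0
tcp_pos: [0.6127, 0.0606, 0.1281]
ee_rot: [[0.356, -0.906, -0.23], [0.082, -0.214, 0.973], [-0.931, -0.366, -0.002]]
wrist_force: [-4.7, 0.1, -1.0]
gripper_width: 0.242
gripper_force: 30.0
w 21.1 j6 59.1 turn 231.4 axF 1.15 F [-4.7  0.1 -1. ] M [-2.35 -0.44  1.82] ax mm -2.44
time_s: 11.3
tcp_pos: [0.6132, 0.0586, 0.1281]
ee_rot: [[0.356, -0.906, -0.229], [0.082, -0.214, 0.973], [-0.931, -0.366, -0.002]]
wrist_force: [-4.8, -0.1, -0.2]
gripper_width: 0.246
gripper_force: 30.0
w 21.4 j6 59.0 turn 231.5 axF 1.05 F [-4.8 -0.1 -0.2] M [-2.32 -0.43  1.72] ax mm -4.42
```

It comes out freely under about 1 N, so the slot is found. I'll draw it past the ring, 19 mm in all, while the shank stays well engaged.

```bash
python3 -m handwheel '[[[0,0,0,0,0,-0.0018,0.01],[0,0,0,0,0,-0.0018,0.01],[0,0,0,0,0,-0.0018,0.01],[0,0,0,0,0,-0.0018,0.01],[0,0,0,0,0,-0.0018,0.01],[0,0,0,0,0,-0.0018,0.01],[0,0,0,0,0,0,0.01]]]'; python3 -c "from h import *;st()"; python3 -m handwheel '[[[0,0,-0.5,0,0,0,0.01],[0,0,-0.8,0,0,0,0.01],[0,0,-0.8,0,0,0,0.01],[0,0,0,0,0,0,0.01]]]'; python3 -c "from h import *;st()"
```

```text
time_s: 12.0
tcp_pos: [0.616, 0.0479, 0.1281]
ee_rot: [[0.358, -0.905, -0.229], [0.082, -0.214, 0.974], [-0.93, -0.367, -0.003]]
wrist_force: [-3.9, -0.6, -0.8]
gripper_width: 0.244
gripper_force: 30.0
w 21.2 j6 58.7 turn 231.5 axF 0.27 F [-3.9 -0.6 -0.8] M [-2.6  -0.49  1.78] ax mm -15.57
time_s: 12.4
tcp_pos: [0.6163, 0.0479, 0.1282]
ee_rot: [[0.547, -0.805, -0.228], [0.126, -0.19, 0.974], [-0.827, -0.562, -0.003]]
wrist_force: [-3.3, -1.1, -1.9]
gripper_width: 0.244
gripper_force: 30.0
w 21.2 j6 71.3 turn 244.2 axF -0.33 F [-3.3 -1.1 -1.9] M [-2.73 -0.54  1.51] ax mm -15.54
```

```bash
python3 -m handwheel '[[[0,0,-1,0,0,0,0.01],[0,0,-1,0,0,0,0.01],[0,0,-1,0,0,0,0.01],[0,0,0,0,0,0,0.01]]]'; python3 -c "from h import *;st()"; python3 -m handwheel '[[[0,0,-1.3,0,0,0,0.01],[0,0,-1.3,0,0,0,0.01],[0,0,-1.3,0,0,0,0.01],[0,0,-1.3,0,0,0,0.01],[0,0,-1.4,0,0,0,0.01],[0,0,-1.4,0,0,0,0.01],[0,0,0,0,0,0,0.01]]]'; python3 - <<'E'
from h import *
st();cv2.imwrite("pics/w5.png",cams.capture("wrist")[:,:,::-1])
E
```

```text
time_s: 12.8
tcp_pos: [0.6166, 0.0482, 0.1283]
ee_rot: [[0.769, -0.598, -0.227], [0.178, -0.142, 0.974], [-0.614, -0.789, -0.003]]
wrist_force: [-2.9, -0.4, -3.2]
gripper_width: 0.241
gripper_force: 30.0
w 20.9 j6 89.2 turn 262.1 axF 0.32 F [-2.9 -0.4 -3.2] M [-2.69 -0.52  1.15] ax mm -15.39
time_s: 13.5
tcp_pos: [0.6168, 0.0484, 0.1289]
ee_rot: [[0.959, 0.171, -0.227], [0.224, 0.038, 0.974], [0.175, -0.985, -0.002]]
wrist_force: [-2.5, -0.7, 0.4]
gripper_width: 0.243
gripper_force: 30.0
w 21.1 j6 137.1 turn 310.1 axF -0.09 F [-2.5 -0.7  0.4] M [-2.09 -0.37  0.75] ax mm -15.18
```

View pics/w5.png

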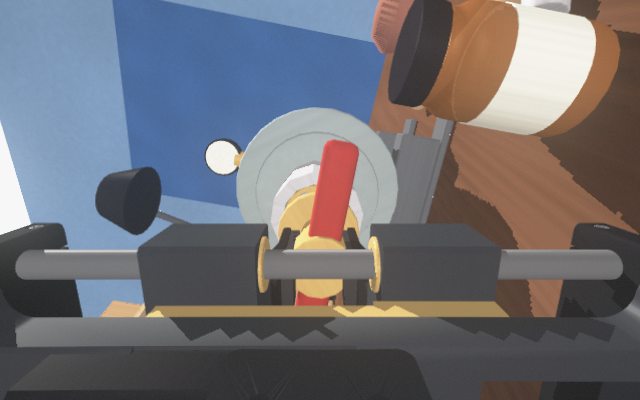

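The plug turned freely to 310° under about 1 N, so the pin is past the ring. The bar is now level and 33 mm of shank is still in the bore. I'll open slowly, back off, and check that it stays put.

```bash
python3 -m handwheel '[[[0,0,0,0,0,0,0.024],[0,0,0,0,0,0,0.03],[0,0,0,0,0,0,0.04],[0,0,0,0,0,0,0.05],[0,0,0,0,0,0,0.06],[0,0,0,0,0,0,0.07],[0,0,0,0,0,0,0.08],[0,0,0,0,0,-0.004,0.087],[0,0,0,0,0,-0.015,0.087],[0,0,0,0,0,-0.03,0.087],[0,0,0,0,0,-0.04,0.087],[0,0,0,0,0,-0.04,0.087]]]'; python3 - <<'E'
from h import *
st()
cv2.imwrite("pics/t6.png",np.hstack([cv2.resize(cams.capture("top")[160:260,200:320,::-1],(400,333),interpolation=2),cv2.resize(cams.capture("scene")[140:240,300:420,::-1],(400,333),interpolation=2)]))
for sg in(1,-1):
    y=sg*RG;z=-UP;R=np.c_[np.cross(y,z),y,z];print(R[:,0].round(2));plan([.6133,.0588,.25],R)
E
```

```text
time_s: 14.75
tcp_pos: [0.6458, -0.0794, 0.1288]
ee_rot: [[0.958, 0.173, -0.229], [0.226, 0.038, 0.973], [0.177, -0.984, -0.003]]
wrist_force: [0.9, 0.1, -0.7]
gripper_width: 0.992
gripper_force: 0.0
w 86.3 j6 130.4 turn 310.2 axF -0.09 F [ 0.9  0.1 -0.7] M [-2.1  -0.38 -0.08] ax mm -146.28
[-0.23  0.97  0.  ]
shift now-tool [ 0.022  -0.1213  0.1457] then rot/6 [-10.223 -12.29  -10.338]
[ 0.23 -0.97  0.  ]
shift now-tool [ 0.022  -0.1213  0.1457] then rot/6 [-12.765  10.618  12.786]
```

View pics/t6.png

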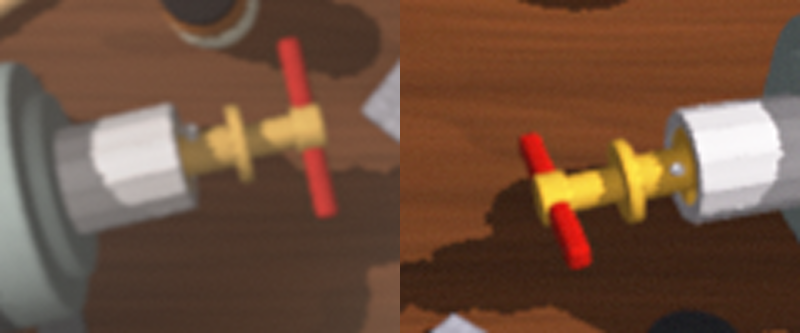

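The plug stayed put. The bar is level with hub ≈(292,198) and flange ≈(271,203) in full top-view pixels, and the pin is visible outside the mouth. Next I'll raise the tool and rotate it to point down so I can take the neck from above.

```bash
python3 -m handwheel '[[[0,0,0,0.0066,-0.037,0,0.087],[0,0,0,0.0066,-0.037,0,0.087],[0,0,0,0.0066,-0.037,0,0.087],[0,0,0,0.0066,-0.037,0,0.087],[-0.798,0.664,0.799,0,0,0,0.087],[-0.798,0.664,0.799,0,0,0,0.087],[-0.798,0.664,0.799,0,0,0,0.087],[-0.798,0.664,0.799,0,0,0,0.087],[-0.798,0.664,0.799,0,0,0,0.087],[-0.798,0.664,0.799,0,0,0,0.087],[-0.798,0.664,0.799,0,0,0,0.087],[-0.798,0.664,0.799,0,0,0,0.087]]]' && python3 -m handwheel '[[[-0.798,0.664,0.799,0,0,0,0.087],[-0.798,0.664,0.799,0,0,0,0.087],[-0.798,0.664,0.799,0,0,0,0.087],[-0.798,0.664,0.799,0,0,0,0.087],[-0.798,0.664,0.799,0,0,0,0.087],[-0.798,0.664,0.799,0,0,0,0.087],[-0.798,0.664,0.799,0,0,0,0.087],[-0.798,0.664,0.799,0,0,0,0.087],[0,0,0,0,0,0,0.087]]]'; python3 - <<'E'
from h import *
s=st();print(np.round(s["joints"],1))
print(plane("top",[(292.4,198.1),(271.4,202.9),(282,200.5)],.127).round(4))
y=-RG;z=-UP;R=np.c_[np.cross(y,z),y,z]
plan([.6133,.0588,.25],R)
E
```

```text
time_s: 16.05
tcp_pos: [0.6451, -0.0783, 0.2798]
ee_rot: [[0.841, -0.496, 0.214], [-0.479, -0.501, 0.721], [-0.251, -0.709, -0.66]]
wrist_force: [-0.1, 0.3, 0.3]
gripper_width: 0.996
gripper_force: 0.0
time_s: 16.95
tcp_pos: [0.6458, -0.0751, 0.2778]
ee_rot: [[0.235, -0.972, -0.004], [-0.972, -0.235, 0.001], [-0.002, 0.003, -1.0]]
wrist_force: [-0.1, 0.5, -0.9]
gripper_width: 0.996
gripper_force: 0.0
w 86.7 j6 6.1 turn 284.7 axF 0.48 F [-0.1  0.5 -0.9] M [0.03 0.12 0.04] ax mm -142.09
[  7.5  23.    9.8  -0.1 -77.    6.1]
[[0.6172 0.0275 0.127 ]
 [0.6068 0.0731 0.127 ]
 [0.612  0.0501 0.127 ]]
shift now-tool [-0.1377 -0.      0.0281] then rot/6 [0.032 0.02  0.074]
```

```bash
python3 -m handwheel '[[[0.03,0.02,0.07,-0.0449,0.0009,0.005,0.087],[0,0,0,-0.0449,0.0009,0.005,0.087],[0,0,0,-0.0449,0.0009,0.005,0.087],[0,0,0,0,0,0,0.087]]]'; python3 - <<'E'
from h import *
s=st();print(np.round(s["joints"],1))
im=cams.capture("wrist");cv2.imwrite("pics/w7.png",im[:,:,::-1])
W=im.astype(int);m=(W[...,0]-np.maximum(W[...,1],W[...,2])>100)
n,l,stt,c=cv2.connectedComponentsWithStats(m.astype(np.uint8))
for i in range(1,n):
    if stt[i,4]>150: print(stt[i],c[i].round(1),plane("wrist",[c[i]],.135,s).round(4))
E
```

```text
time_s: 17.35
tcp_pos: [0.6104, 0.057, 0.2639]
ee_rot: [[0.231, -0.973, 0.002], [-0.973, -0.231, 0.004], [-0.004, -0.003, -1.0]]
wrist_force: [-0.2, -0.7, -0.5]
gripper_width: 0.996
gripper_force: 0.0
w 86.7 j6 -6.9 turn 250.0 axF -0.69 F [-0.2 -0.7 -0.5] M [-0.02  0.05  0.05] ax mm -5.4
[ 20.3  19.4   2.5  -0.2 -72.9  -6.9]
[255 155  49  15 677] [278.6 162. ] [[0.656  0.0358 0.135 ]]
[333 155  46  15 674] [355.2 162. ] [[0.5858 0.0192 0.135 ]]
```

View pics/w7.png

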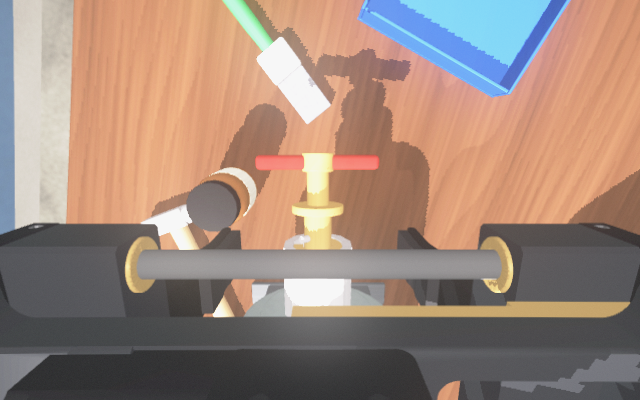

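The wrist view shows the bar from x=255 to 379 at row 162 and the flange at (318,209), with the plug steady and level. I'll correct a few mm sideways, then descend onto the neck.

```bash
python3 -m handwheel '[[[0,0,0,0.0046,-0.0034,0.02,0.087],[0,0,0,0,0,0.03,0.087],[0,0,0,0,0,0.03,0.087],[0,0,0,0,0,0.03,0.087],[0,0,0,0,0,0.03,0.087],[0,0,0,0,0,0.0165,0.087],[0,0,0,0,0,0,0.087]]]'; python3 - <<'E'
from h import *
s=st();y=-RG;z=-UP;R=np.c_[np.cross(y,z),y,z]
plan([.6148,.0533,.107],R,s)
E
```

```text
time_s: 18.1
tcp_pos: [0.6151, 0.0479, 0.105]
ee_rot: [[0.223, -0.975, -0.003], [-0.975, -0.223, 0.001], [-0.001, 0.003, -1.0]]
wrist_force: [-0.8, -0.4, -0.4]
gripper_width: 1.0
gripper_force: 0.0
w 87.0 j6 -6.4 turn 135.3 axF -0.25 F [-0.8 -0.4 -0.4] M [-0.01  0.14 -0.02] ax mm -15.37
shift now-tool [-0.0054 -0.0009 -0.002 ] then rot/6 [ 0.027  0.012 -0.045]
```

```bash
python3 -m handwheel '[[[0.03,0,-0.04,-0.0055,-0.0009,-0.002,0.087],[0,0,0,0,0,0,0.01],[0,0,0,0,0,0,0.01],[0,0,0,0,0,0,0.01],[0,0,0,0,0,0,0.01],[0,0,0,0,0,0,0.01],[0,0,0,0,0,0,0.01],[0,0,0,0,0,0,0.01],[0,0,0,0,0,0,0.01],[0,0,0,0,0,0,0.01],[0,0,0,0,0,0,0.01],[0,0,0,0,0,0,0.01]]]'; python3 - <<'E'
from h import *
s=st();y=-RG;z=-UP;R=np.c_[np.cross(y,z),y,z]
plan([.6148,.0533,.107],R,s)
E
```

```text
time_s: 19.3
tcp_pos: [0.6154, 0.0552, 0.1095]
ee_rot: [[0.23, -0.973, 0.003], [-0.973, -0.23, 0.001], [-0.0, -0.004, -1.0]]
wrist_force: [-2.5, -1.0, 0.7]
gripper_width: 0.242
gripper_force: 29.8
w 21.1 j6 -6.8 turn 287.5 axF -0.42 F [-2.5 -1.   0.7] M [-0.29  0.92  0.16] ax mm -8.3
shift now-tool [0.0017 0.0011 0.0025] then rot/6 [-0.035  0.005  0.021]
```

```bash
python3 -m handwheel '[[[0,0,0,0.002,0,0,0.01],[0,0,0,0.003,0,0,0.01],[0,0,0,0.003,0,0,0.01],[0,0,0,0.003,0,0,0.01],[0,0,0,0,0,0,0.01]]]'; python3 -c "from h import *;st()"; python3 -m handwheel '[[[0,0,0,0.004,0,0,0.01],[0,0,0,0.004,0,0,0.01],[0,0,0,0.004,0,0,0.01],[0,0,0,0.004,0,0,0.01],[0,0,0,0.004,0,0,0.01],[0,0,0,0.004,0,0,0.01],[0,0,0,0.004,0,0,0.01],[0,0,0,0.004,0,0,0.01],[0,0,0,0.004,0,0,0.01],[0,0,0,0,0,0,0.01]]]'; python3 - <<'E'
from h import *
s=st();cv2.imwrite("pics/t8.png",np.hstack([cv2.resize(cams.capture("top")[130:330,200:500,::-1],(400,267),interpolation=2),cv2.resize(cams.capture("scene")[120:270,160:460,::-1],(400,267),interpolation=2)]))
E
```

```text
time_s: 19.8
tcp_pos: [0.6187, 0.0441, 0.1092]
ee_rot: [[0.229, -0.973, 0.005], [-0.973, -0.229, 0.001], [-0.0, -0.005, -1.0]]
wrist_force: [-1.6, -0.7, -2.2]
gripper_width: 0.243
gripper_force: 29.8
w 21.2 j6 -5.8 turn 285.1 axF -0.28 F [-1.6 -0.7 -2.2] M [-0.31  0.56  0.1 ] ax mm -19.82
time_s: 20.8
tcp_pos: [0.6273, 0.0093, 0.1097]
ee_rot: [[0.229, -0.973, 0.006], [-0.973, -0.229, 0.002], [-0.001, -0.006, -1.0]]
wrist_force: [0.4, -0.3, -2.7]
gripper_width: 0.243
gripper_force: 29.7
w 21.1 j6 -2.3 turn 274.7 axF -0.36 F [ 0.4 -0.3 -2.7] M [-0.06  0.12  0.  ] ax mm -55.66
```

View pics/t8.png

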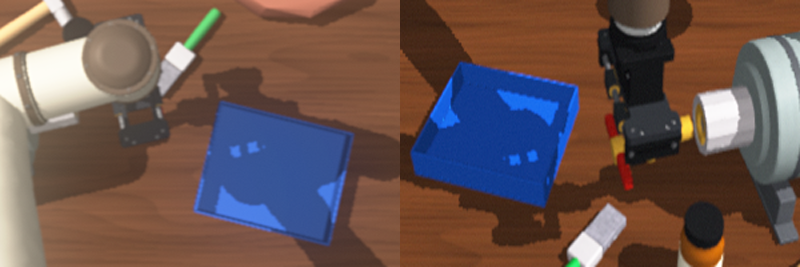

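The plug is clear of the port; the wrist carries about 2.7 N, its weight. I'll carry it to the tray now.

```bash
python3 -m handwheel '[[[0,0,0,0.02,0,0,0.01],[0,0,0,0.02,0,-0.01,0.01],[0,0,0,0,0,-0.03,0.01],[0,0,0,0.03,0.0343,0,0.01],[0,0,0,0.03,0.0343,0,0.01],[0,0,0,0.03,0.0343,0,0.01],[0,0,0,0.03,0.0343,0,0.01],[0,0,0,0.03,0.0343,0,0.01],[0,0,0,0.03,0.0343,0,0.01],[0,0,0,0,0,0,0.01]]]' && python3 -m handwheel '[[[0,0,0.9,0,0,0,0.01],[0,0,0.9,0,0,0,0.01],[0,0,0.9,0,0,0,0.01],[0,0,0.9,0,0,0,0.01],[0,0,0.9,0,0,0,0.01],[0,0.8,0,0,0,0,0.01],[0,0.8,0,0,0,0,0.01],[0,0,0,0,0,0,0.01]]]'; python3 - <<'E'
from h import *
s=st();print(np.array(s["ee_rot"])[:,0].round(3));plan([.477,-.252,.04],np.array(s["ee_rot"]),s)
cv2.imwrite("pics/t9.png",np.hstack([cv2.resize(cams.capture("top")[160:340,330:530,::-1],(400,360),interpolation=2),cv2.resize(cams.capture("scene")[100:280,140:340,::-1],(400,360),interpolation=2)]))
E
```

```text
time_s: 21.9
tcp_pos: [0.4736, -0.2546, 0.1484]
ee_rot: [[0.225, -0.974, 0.004], [-0.974, -0.225, 0.002], [-0.001, -0.004, -1.0]]
wrist_force: [0.5, 0.8, -3.6]
gripper_width: 0.245
gripper_force: 29.7
time_s: 22.7
tcp_pos: [0.4769, -0.25, 0.1477]
ee_rot: [[-0.231, -0.972, -0.035], [-0.959, 0.233, -0.161], [0.165, -0.003, -0.986]]
wrist_force: [-0.0, -0.1, -3.2]
gripper_width: 0.243
gripper_force: 29.7
w 21.1 j6 -16.2 turn 99.6 axF -0.14 F [-0.  -0.1 -3.2] M [ 0.53  0.06 -0.01] ax mm -273.91
[-0.231 -0.959  0.165]
shift now-tool [-0.0159 -0.0002  0.1066] then rot/6 [0. 0. 0.]
```

View pics/t9.png

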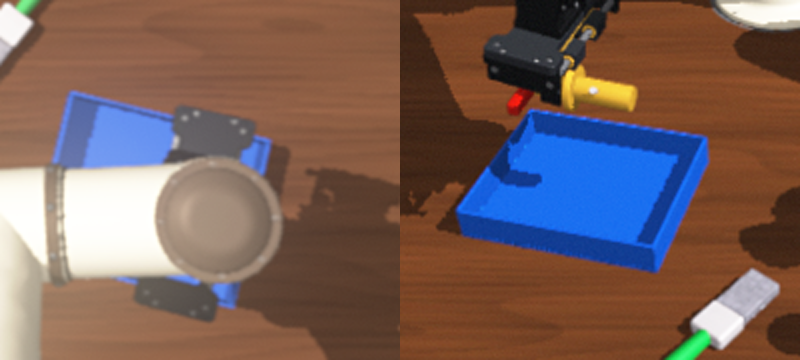

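The plug hangs over the tray with its shank slightly down. Lowering now.

```bash
python3 -m handwheel '[[[0,0,0,-0.0045,0,0.03,0.01],[0,0,0,-0.0045,0,0.03,0.01],[0,0,0,-0.0035,0,0.025,0.01],[0,0,0,-0.0023,0,0.015,0.01],[0,0,0,-0.0015,0,0.01,0.01],[0,0,0,0,0,0,0.01]]]';python3 -c "from h import *;st()"; python3 -m handwheel '[[[0,0,0,-0.0006,0,0.004,0.01],[0,0,0,-0.0005,0,0.003,0.01],[0,0,0,-0.0005,0,0.003,0.01],[0,0,0,0,0,0,0.01]]]';python3 -c "from h import *;st()"
```

```text
time_s: 23.4
tcp_pos: [0.4768, -0.254, 0.0362]
ee_rot: [[-0.235, -0.971, -0.036], [-0.958, 0.238, -0.159], [0.163, -0.003, -0.987]]
wrist_force: [0.4, 0.1, -3.2]
gripper_width: 0.24
gripper_force: 29.7
w 20.9 j6 -21.7 turn 99.9 axF 0.02 F [ 0.4  0.1 -3.2] M [ 0.48  0.02 -0.03] ax mm -277.8
time_s: 23.8
tcp_pos: [0.4773, -0.2537, 0.027]
ee_rot: [[-0.235, -0.972, -0.034], [-0.958, 0.237, -0.16], [0.163, -0.005, -0.987]]
wrist_force: [-0.3, 0.4, -3.1]
gripper_width: 0.243
gripper_force: 29.7
w 21.2 j6 -22.5 turn 99.9 axF 0.42 F [-0.3  0.4 -3.1] M [ 0.47 -0.02 -0.03] ax mm -277.55
```

Creeping down to contact.

```bash
for i in 1; do python3 -m handwheel '[[[0,0,0,-0.0003,0,0.002,0.01],[0,0,0,-0.0003,0,0.002,0.01],[0,0,0,0,0,0,0.01]]]' | grep -E 'pos|wrist'; python3 -m handwheel '[[[0,0,0,-0.0003,0,0.002,0.01],[0,0,0,0,0,0,0.01]]]'| grep -E 'pos|wrist'; python3 -m handwheel '[[[0,0,0,-0.0003,0,0.002,0.01],[0,0,0,0,0,0,0.01]]]'| grep -E 'pos|wrist'; done
```

```text
tcp_pos: [0.4771, -0.2537, 0.0227]
wrist_force: [0.2, -1.6, -4.3]
tcp_pos: [0.4771, -0.2538, 0.0207]
wrist_force: [-0.9, -0.4, -2.6]
tcp_pos: [0.4772, -0.2538, 0.0187]
wrist_force: [0.2, -0.2, -4.1]
```

```bash
python3 -m handwheel '[[[0,0,0,-0.0002,0,0.0015,0.01],[0,0,0,0,0,0,0.01]]]' | grep -E 'pos|wrist'; python3 -m handwheel '[[[0,0,0,-0.0002,0,0.0015,0.01],[0,0,0,0,0,0,0.01]]]'| grep -E 'pos|wrist';python3 -c "from h import *;st()"
```

```text
tcp_pos: [0.4775, -0.254, 0.0175]
wrist_force: [-0.0, -0.7, -1.7]
tcp_pos: [0.4775, -0.2545, 0.0169]
wrist_force: [-1.9, -0.4, 4.3]
w 21.2 j6 -23.4 turn 99.8 axF 0.06 F [-1.9 -0.4  4.3] M [ 0.    0.66 -0.06] ax mm -278.34
```

Contact felt at about 7 N change. I'll open slowly and rise.

```bash
python3 -m handwheel '[[[0,0,0,0,0,0,0.0225],[0,0,0,0,0,0,0.024],[0,0,0,0,0,0,0.026],[0,0,0,0,0,0,0.028],[0,0,0,0,0,0,0.032],[0,0,0,0,0,0,0.04],[0,0,0,0,0,0,0.05],[0,0,0,0,0,0,0.06],[0,0,0,0,0,0,0.065],[0,0,0,0,0,0,0.065],[0,0,0,0,0,0,0.065]]]'; python3 -c "from h import *;st()"; python3 -m handwheel '[[[0,0,0,0.001,0,-0.006,0.065],[0,0,0,0.0023,0,-0.015,0.065],[0,0,0,0.0045,0,-0.03,0.065],[0,0,0,0.0045,0,-0.03,0.065],[0,0,0,0.0045,0,-0.03,0.065],[0,0,0,0.006,0,-0.04,0.065],[0,0,0,0.006,0,-0.04,0.065],[0,0,0,0,0,0,0.065]]]'; python3 - <<'E'
from h import *
s=st();cv2.imwrite("pics/t10.png",np.hstack([cv2.resize(cams.capture("wrist")[:,:,::-1],(400,250)),cv2.resize(cams.capture("scene")[100:225,140:340,::-1],(400,250),interpolation=2)]))
E
```

```text
time_s: 26.0
tcp_pos: [0.4774, -0.2539, 0.0159]
ee_rot: [[-0.235, -0.972, -0.034], [-0.958, 0.237, -0.16], [0.163, -0.005, -0.987]]
wrist_force: [0.0, -0.2, -0.2]
gripper_width: 0.734
gripper_force: 0.0
w 63.9 j6 -23.4 turn 99.9 axF -0.24 F [ 0.  -0.2 -0.2] M [0.43 0.01 0.  ] ax mm -277.79
time_s: 26.8
tcp_pos: [0.4807, -0.2517, 0.216]
ee_rot: [[-0.235, -0.972, -0.02], [-0.958, 0.235, -0.163], [0.163, -0.019, -0.986]]
wrist_force: [1.0, -0.1, -0.6]
gripper_width: 0.746
gripper_force: 0.0
w 64.9 j6 -14.2 turn 100.0 axF -0.3 F [ 1.  -0.1 -0.6] M [ 0.38 -0.04  0.03] ax mm -276.36
```

View pics/t10.png

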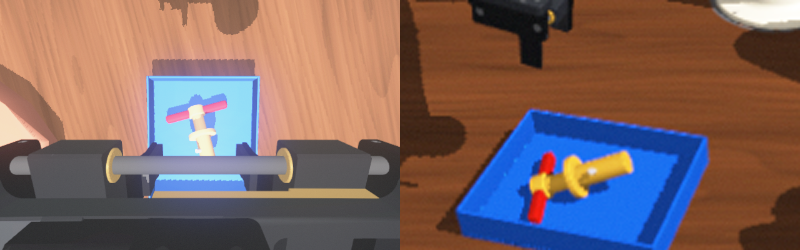

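The plug lies whole inside the tray, bar at (200,108) in the wrist half of the picture, and the gripper is clear. I'll let it settle for a moment and hand in.

```bash
python3 -m handwheel '[[[0,0,0,0,0,0,0.065],[0,0,0,0,0,0,0.065],[0,0,0,0,0,0,0.065],[0,0,0,0,0,0,0.065],[0,0,0,0,0,0,0.065],[0,0,0,0,0,0,0.065]]]' >/dev/null; python3 -c "from station import r;print(r.finish_job())"
```

```text
the job is handed in; nothing more can be done
None
```

I unscrewed the plug, felt it come free at about 231° under a pull of 2.5 N at most, drew it straight out, laid it in the blue tray and handed the job in at about 27.5 s; the brush, jar and hammer were not touched.

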